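# Clamp a test bar with a sunken press knob

## Task

Slide the metal test bar along the bed of the small press until its end meets the stop. Then turn the knob sunk in the press's head clockwise until the foot grips the bar snugly, with about 12 N; more than 25 N would mark the bar. Let go of the knob and leave the jar, screwdriver and tray where they are.

Things in the scene. Friction and masses are not known exactly. Their poses are not given: they have to be found in the camera images.
- press: Small grey specimen press fixed to the table: base plate 120 x 260 x 12 mm, four posts, square head 112 x 112 mm from 64 to 100 mm above the table. Origin: on the table below the knob's axis, in the middle of the head; z up. The bar slides in the press's own +y to the stop, on a bed from y = -160 to +75 mm that passes below the head, which covers y = -56 to +56 mm.
- knob_grip (a point): Middle of the knob's grip, on its axis, 85 mm above the table. Round ribbed black knob, 26 mm across, gripped from above between 3 and 26 mm over the floor of a round well 82 mm across and 30 mm deep, open at the head's top. The knob's top is 4 mm below the rim; 28 mm free all round for fingers. The well's floor is 15 mm below this point.
- knob: The same knob; origin on its axis on the well's floor. Clockwise from above lowers the foot 7 mm a radian; it stays where left. It drags with a steady 0.18 N m in turning. Once the foot bears on the bar, the torque rises by another 0.007 N m per newton of clamping force: 0.084 N m more at 12 N, some 0.35 rad past first touch.
- head_under (a point): Middle of the head's underside, 64 mm above the table, where the foot comes out: a steel disc 24 mm across, sprung (5 N/mm), on the knob's axis. It starts 6 to 18 mm above the bar (0.9 to 2.6 rad of the knob, so it often takes regripping). The foot's height is not measured: feel its touch and grip by the rise of the knob's torque.
- bed_stop (a point): Middle of the foot of the stop's face, on the bed's upper surface, 22 to 28 mm above the table (differs from set-up to set-up). Axes as the press; +y points into the stop, which is 12 mm high. Guide rails 5 mm high and 33 mm apart run from 155 mm before the stop up to it.
- coupon: The test bar: plain aluminium bar 30 mm wide (x), 180 mm long (y), 16 mm high, 0.18 to 0.3 kg, lying on the bed between the rails and drawn back from the stop. Origin: centre of its underside; its y runs along the bed towards the stop. Home, its origin is 90 mm before the stop's face and its near end sticks out 59 mm from below the head. It slides with 1 to 2 N.
- jar: Bystander: clear jar with grey cap, 44 mm across, 65 mm high, on the table on the far side of the press. Origin: centre of its underside.
- driver: Bystander: black-handled screwdriver, 170 mm long, lying on the table on the far side of the press. Origin: underside of the tool near its middle.
- tray: Bystander: empty grey tray 90 x 120 x 30 mm on the table, between the press and the robot. Origin: centre of its underside.
Not all that is in view belongs to the job. Of the things like the coupon, leave any that is orange, purple or turquoise; of the rest the smaller one is meant.

How it is judged:
On the way, in this order (a step that is already met when the one before it is completed fails the run):
1. the bar's end is at the stop (within 2.5 mm) while the foot is still off it (y of coupon in the frame of bed_stop above -0.0925 m and contact force between press and coupon below 1 N), for 0.2 s.
2. the foot grips the bar with more than 5 N (contact force between press and coupon above 5 N), for 0.2 s.
At the end, for the whole second after the job is handed in: The bar lies at rest with its end within 2.5 mm of the stop, the foot bears on it with 5 to 25 N, and the knob is released (contact force between press and coupon between 5 and 25 N and y of coupon in the frame of bed_stop above -0.0925 m and linear speed of coupon below 0.01 m/s); the robot touches nothing.
It fails at once if the foot presses on the bar with more than 25 N (contact force between press and coupon above 25 N).
It fails at once if the jar, screwdriver or tray is moved more than 30 mm (distance of any of jar, driver, tray from where it was at the start of the episode above 0.03 m).
It also fails if it takes over 67 s, if anything falls off the work surface, if the arm or the gripper's body presses on something with over 40 N, if the wrist force passes 120 N, or if a joint passes its speed limit or range.

## Robot

A 7-joint arm with a two-finger parallel gripper is mounted at the origin on the work surface. World frame = base frame: x ahead of the robot, y to its left, z up, the work surface at z = 0. Lengths are in m, angles in rad, forces in N, time in s.
With the tool pointing down it reaches from about 0.4 to 0.875 m from the base axis. Payload 19.3 kg.
Tool frame: the origin (TCP) lies at the very end of the fingers, on their centre line; the grasp point (between the pads) lies 19 mm behind it; y points along the fingers, x is the direction in which the jaws open and shut, and the axes are right-handed (so a half turn about y gives the same grasp; the last joint's range is limited). The gripper opens to 85 mm and grips with 20 to 120 N. Pads are 22 mm wide; open, the fingers measure 114 mm over their backs; the gripper's body (76 mm by 85 mm) begins 54 mm behind the grasp point. The pads swing forward as they close: fully open they stand 13 mm farther back than shut.
Start: joints at [1.123, 0.521, -0.036, 1.599, 0.021, 1.021, -0.113], TCP at [0.231, -0.581, 0.231] pointing down, gripper open.
Joint ranges: [-2.91, 2.91], [-0.3, 2.13], [-1.5, 1.42], [0.17, 2.43], [-1.26, 4.41], [0.16, 1.93], [-2.52, 2.52]. Speed limits (rad/s): [1.89, 1.89, 2.39, 2.39, 3.01, 3.01, 3.01].

## Interface

Orientations are given as [roll, pitch, yaw] about the fixed x, y, z axes, in that order (R = Rz(yaw) Ry(pitch) Rx(roll)).
In Python, from workcell import bot gives the robot as it stands. The module is installed in compiled form; this text tells all that it offers.
- The arm moves only by the shell command python3 -m crank 'ROWS' [FORCE]. ROWS is JSON, a list of rows, each an object of numbers: "hand": the closure, from 0 (fully open) to 1 (shut); "dx", "dy", "dz": the shift along the tool's x, y, z in mm; "yaw": the turn about the tool's y in rad. In form: [{"hand": .., "dx": .., "dy": .., "dz": .., "yaw": ..}, ...]. A call has 1 to 12 rows; each row is the pose to reach, as a shift and turn from the pose commanded when the call began, along the tool's axes at that moment; what a row does not reach only later rows make up. A row lasts 1/12 s, in which the tool goes at most 41.7 mm and 7.16 degrees, less where a joint would pass 70% of its speed; a pose out of reach is approached as far as the arm can. A call with a gripper value outside its range is refused whole. The fingers move at their own pace and stop on an object; FORCE is the grip in N (left out, the last holds). Time passes only in rows, so rows that repeat a pose let the fingers close. It gives the time, the measured TCP pose, the force and the opening at its end, in the units of the state.
- bot.observe(): the state, without advancing time (a new reading comes with each control period).
- bot.grab_frame(name): name is "scene" or "top"; returns the picture (384x512x3 uint8, red, green, blue); there is no depth.
- bot.camera_info(name): a dict with "fx", "fy", "cx", "cy" (pixels), "dist" ([k1, k2, p1, p2, k3] as OpenCV has them; the pictures are not rectified), "rvec" (rotation vector, rad) and "tvec" (3), from world to camera coordinates, as OpenCV has them. Camera axes: x right, y down, z forward; pixel columns grow to the right and rows downward; lengths in m; the calibration is good to about 2 mm. A picture is of the moment at which its call begins. camera_info takes no time and is no camera call.
- bot.job_done(): hands the job in, once; it reports no verdict.
The state is a dict: "clock": time; "qpos": joint angles; "qd": joint speeds; "joint_efforts": joint torques, N m; "position": TCP position; "tool_rot": TCP orientation; "force": force on the tool from outside, world axes, zero at the start; "moment": the same for the moment, N m; "grip_width": finger opening in m.
Only numpy, scipy, OpenCV 4.12 (cv2) and the standard library are available. Lean on these libraries where they do the work, as an engineer would, in place of code of your own. Each camera call takes 0.05 s, during which the arm holds its last target.

## Working session

There is one attempt and no reset: what is moved stays moved. The work goes in short steps, Python scripts to look and compute and a shell command to move; the robot and the scene stay as the last step left them, time stands still between calls to the robot, and variables do not carry over. Pictures are saved under pics/ and viewed, and the job is handed in when it is done.

```bash
mkdir -p pics; python3 - <<'E'
from workcell import bot
import cv2
print(bot.observe())
for n in("scene","top"):
    print(n,bot.camera_info(n))
    cv2.imwrite(f"pics/{n}0.png",bot.grab_frame(n)[:,:,::-1])
E
```

```text
{'clock': 0.0, 'qpos': array([ 1.12281812,  0.52202367, -0.03637945,  1.60001329,  0.02120198,
        1.02109178, -0.11278551]), 'qd': array([-4.50861714e-05, -8.28406736e-04,  1.88148083e-04, -2.56639606e-04,
        1.37975948e-03, -1.27078265e-03,  1.95525328e-03]), 'joint_efforts': array([ 8.44102124e-04, -9.27111769e+01,  1.98049463e+00, -3.69935167e+01,
        1.79585454e-02,  8.11566599e-03,  6.45135674e-05]), 'position': array([ 0.23040171, -0.58061307,  0.23071724]), 'tool_rot': array([-1.57085439e+00,  1.14976593e-03, -1.19296737e+00]), 'force': array([-0.14388803,  0.00696104,  0.38636125]), 'moment': array([-0.05395774, -0.00389934, -0.01791913]), 'grip_width': 0.08542456787269309}
scene {'fx': 434.4471770657387, 'fy': 434.4471770657387, 'cx': 268.9916042196591, 'cy': 185.72012121078018, 'dist': array([-0.11249675,  0.        ,  0.        ,  0.        ,  0.        ]), 'rvec': array([ 1.76349722,  2.08850451, -0.6037522 ]), 'tvec': array([-0.02039558, -0.40844178,  1.66439624])}
top {'fx': 362.5520641810712, 'fy': 362.5520641810712, 'cx': 259.05413146111437, 'cy': 181.96946010001986, 'dist': array([-0.0233552,  0.       ,  0.       ,  0.       ,  0.       ]), 'rvec': array([ 2.09924472, -2.16321411,  0.1874919 ]), 'tvec': array([0.1187106 , 0.54598151, 0.88822884])}
```

View pics/scene0.png

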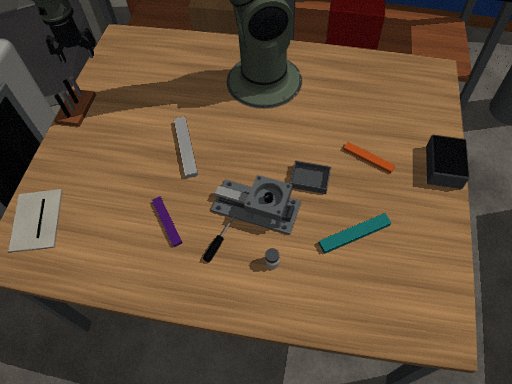

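View pics/top0.png

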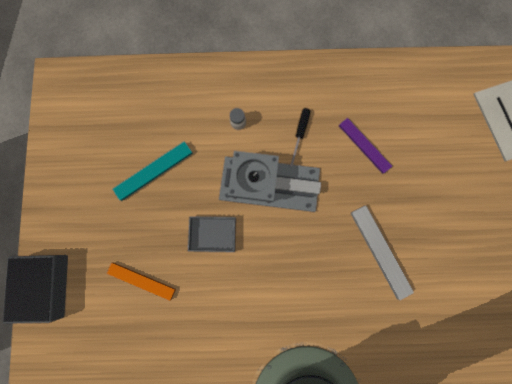

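```bash
python3 - <<'E'
import cv2
a=cv2.imread("pics/top0.png")[130:230,200:340]; cv2.imwrite("pics/top0z.png",cv2.resize(a,None,fx=5.6,fy=5.6,interpolation=cv2.INTER_CUBIC))
a=cv2.imread("pics/scene0.png")[160:250,195:315]; cv2.imwrite("pics/scene0z.png",cv2.resize(a,None,fx=6,fy=6,interpolation=cv2.INTER_CUBIC))
E
```

```text
(no output)
```

View pics/top0z.png

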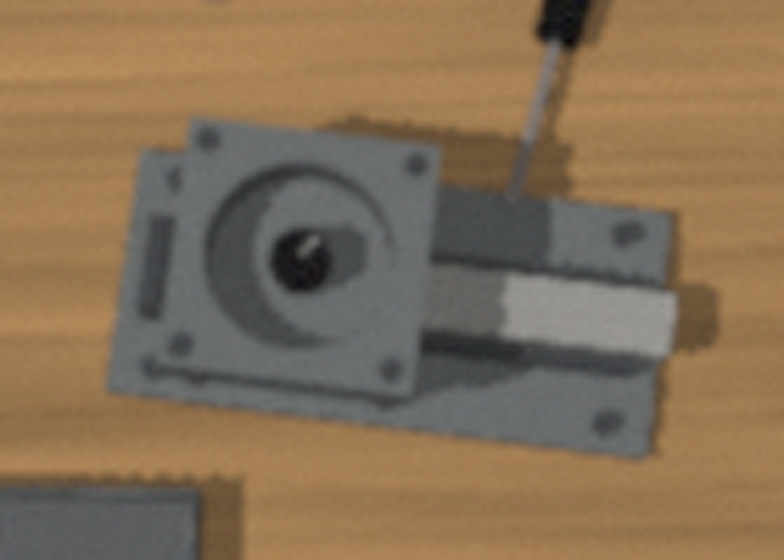

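View pics/scene0z.png

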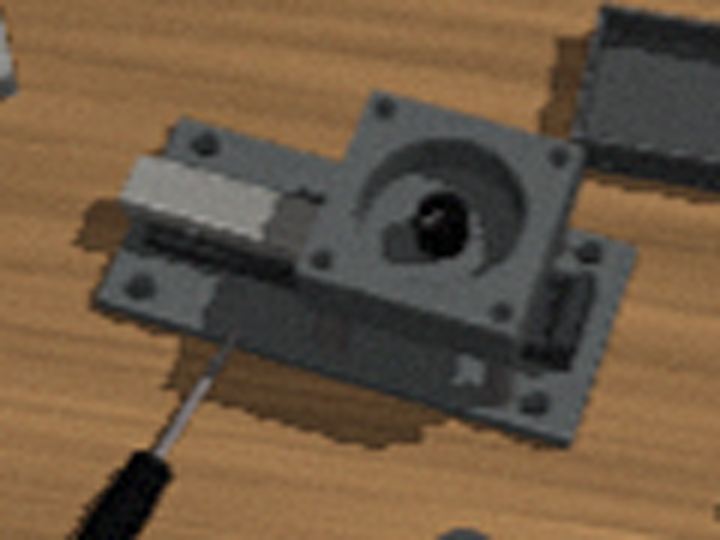

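```bash
cat > h.py <<'E'
from workcell import bot
import numpy as np, cv2
from scipy.optimize import least_squares
C={n:bot.camera_info(n) for n in("scene","top")}
def K(c): return np.array([[c["fx"],0,c["cx"]],[0,c["fy"],c["cy"]],[0,0,1.]])
def proj(n,P):
    c=C[n]; return cv2.projectPoints(np.asarray(P,float).reshape(-1,1,3),c["rvec"],c["tvec"],K(c),c["dist"])[0].reshape(-1,2)
def ray(n,uv,z):
    c=C[n]; R=cv2.Rodrigues(c["rvec"])[0]; t=c["tvec"]
    p=cv2.undistortPoints(np.array(uv,float).reshape(-1,1,2),K(c),c["dist"]).reshape(-1,2)
    d=np.c_[p,np.ones(len(p))]@R; o=-R.T@t
    return o+d*((z-o[2])/d[:,2])[:,None]
def uz(p,f,ox,oy): return (np.array(p,float)+.5)/f-.5+[ox,oy]
E
cat > fit.py <<'E'
from h import *
ht=uz([(190,118),(441,148),(412,398)],5.6,200,130)
bt=uz([(140,150),(108,388),(648,457),(677,212)],5.6,200,130)
hs=uz([(372,92),(585,147),(517,333),(298,275)],6,195,160)
bs=uz([(182,118),(95,300),(570,440),(638,245)],6,195,160)
print(ray("top",ht,.1));print(ray("top",bt,.012));print(ray("scene",hs,.1));print(ray("scene",bs,.012))
kt=ray("top",uz([(300,262)],5.6,200,130),.096);ks=ray("scene",uz([(441,225)],6,195,160),.09)
print(kt,ks)
# press frame: +y toward stop
H=.056
def P(p,L):
    c,s=np.cos(p[2]),np.sin(p[2]);L=np.array(L,float)
    return np.c_[p[0]+c*L[:,0]-s*L[:,1],p[1]+s*L[:,0]+c*L[:,1],L[:,2]]
def res(p):
    y0,y1=p[3]-.13,p[3]+.13
    hT=P(p,[(H,H,.1),(H,-H,.1),(-H,-H,.1)])
    hS=P(p,[(-H,-H,.1),(-H,H,.1),(H,H,.1),(H,-H,.1)])
    bT=P(p,[(.06,y1,.012),(-.06,y1,.012),(-.06,y0,.012),(.06,y0,.012)])
    bS=P(p,[(-.06,y0,.012),(.06,y0,.012),(.06,y1,.012),(-.06,y1,.012)])
    return np.r_[(proj("top",hT)-ht),(proj("top",bT)-bt),(proj("scene",hS)-hs),(proj("scene",bS)-bs)]
r=least_squares(lambda p:res(p).ravel(),[.6,0.1,0,-.04])
print(r.x);print(res(r.x).round(2))
E
python3 fit.py
```

```text
[[0.62056527 0.16326851 0.1       ]
 [0.60360926 0.05303405 0.1       ]
 [0.49331605 0.06985982 0.1       ]]
[[ 0.62888222  0.19354724  0.012     ]
 [ 0.51311366  0.21031416  0.012     ]
 [ 0.47261304 -0.0442453   0.012     ]
 [ 0.59035797 -0.06493997  0.012     ]]
[[0.49777271 0.07046017 0.1       ]
 [0.51259186 0.18121888 0.1       ]
 [0.62125481 0.16426945 0.1       ]
 [0.60741516 0.05472802 0.1       ]]
[[ 0.47541215 -0.0422535   0.012     ]
 [ 0.59260305 -0.06207981  0.012     ]
 [ 0.63110108  0.19373481  0.012     ]
 [ 0.51353706  0.2123285   0.012     ]]
[[0.55516209 0.11651873 0.096     ]] [[0.56282707 0.11706848 0.09      ]]
[ 0.55825188  0.11707265 -0.15228644 -0.04321083]
[[-0.28 -0.59]
 [-0.1  -0.59]
 [-0.16 -0.44]
 [-0.09 -0.66]
 [-0.61  0.39]
 [ 0.3  -0.03]
 [-0.65 -0.32]
 [ 0.13 -0.93]
 [-0.04 -0.35]
 [-0.16  0.24]
 [-0.35 -0.76]
 [-0.64 -0.82]
 [-0.26 -0.42]
 [ 0.03 -0.11]
 [-0.06 -0.4 ]]
```

```bash
cat > m.py <<'E'
from h import *
X,Y,TH=.5583,.1171,-.1523
def topress(w):
    d=np.asarray(w)[:,:2]-[X,Y];c,s=np.cos(TH),np.sin(TH)
    return np.c_[d[:,0]*c+d[:,1]*s,-d[:,0]*s+d[:,1]*c]*1000
def toworld(p):
    c,s=np.cos(TH),np.sin(TH); return X+c*p[0]-s*p[1],Y+s*p[0]+c*p[1]
E
python3 - <<'E'
from m import *
for z in(.038,.041,.044):
    print(z,topress(ray("top",uz([(677,290),(668,357),(426,264)],5.6,200,130),z)).round(1).tolist(),
      topress(ray("scene",uz([(146,155),(120,200),(262,237),(275,183)],6,195,160),z)).round(1).tolist())
print(toworld((0,-.2)),toworld((0,-.14)))
E
```

```text
0.038 [[16.1, -174.8], [-15.8, -173.5], [14.1, -57.2]] [[-15.7, -171.1], [14.1, -173.7], [11.7, -95.2], [-20.8, -100.3]]
0.041 [[15.5, -174.3], [-16.3, -173.1], [13.5, -57.1]] [[-14.1, -170.1], [15.6, -172.6], [13.3, -94.4], [-19.2, -99.4]]
0.044 [[14.9, -173.9], [-16.8, -172.7], [12.9, -57.1]] [[-12.5, -169.0], [17.2, -171.6], [14.8, -93.6], [-17.6, -98.6]]
(np.float64(0.5279576182631793), np.float64(-0.08058495104720807)) (np.float64(0.5370603327842255), np.float64(-0.021279465733045663))
```

```bash
python3 -m crank '[{"hand":1,"dx":-29,"dz":38,"yaw":-0.1},{"hand":1,"dx":-58,"dz":76,"yaw":-0.2},{"hand":1,"dx":-87,"dz":114,"yaw":-0.3},{"hand":1,"dx":-116,"dz":152,"yaw":-0.4},{"hand":1,"dx":-145,"dz":190,"yaw":-0.5},{"hand":1,"dx":-174,"dz":228,"yaw":-0.6},{"hand":1,"dx":-203,"dz":266,"yaw":-0.7},{"hand":1,"dx":-232,"dz":304,"yaw":-0.8},{"hand":1,"dx":-261,"dz":342,"yaw":-0.9},{"hand":1,"dx":-290,"dz":380,"yaw":-1.0},{"hand":1,"dx":-320,"dz":420,"yaw":-1.041},{"hand":1,"dx":-351,"dz":458,"yaw":-1.041}]' 40
```

```text
$[0]: bad value
```

```bash
cat > go.py <<'E'
# usage: python3 go.py px_mm py_mm z_mm worldyaw -> needed dx,dy,dz,yaw from measured pose
import sys
from m import *
o=bot.observe();p=o["position"];yaw=o["tool_rot"][2]
print("t",o["clock"].round(2) if hasattr(o["clock"],"round") else o["clock"],"pos",p.round(4),"rot",o["tool_rot"].round(3),"press",topress([p]).round(1),"F",o["force"].round(2),"M",o["moment"].round(3),"w",round(o["grip_width"],4),"q",o["qpos"].round(2))
if len(sys.argv)>4:
    a=[float(v) for v in sys.argv[1:]]
    x,y=toworld((a[0]/1e3,a[1]/1e3));d=np.array([x-p[0],y-p[1]])*1e3
    c,s=np.cos(yaw),np.sin(yaw)
    print("dx %.1f dy %.1f dz %.1f yaw %.3f"%(d@[c,s],p[2]*1e3-a[2],d@[-s,c],yaw-a[3]))
E
python3 go.py 0 -205 31 -0.1523
```

```text
t 0.1 pos [ 0.2304 -0.5807  0.2308] rot [-1.571e+00  1.000e-03 -1.193e+00] press [[-218.2 -739.4]] F [ 0.01 -0.15  0.12] M [-0.024  0.002 -0.023] w 0.085 q [ 1.12  0.52 -0.04  1.6   0.02  1.02 -0.11]
dx -350.7 dy 199.8 dz 458.5 yaw -1.041
```

```bash
python3 -m crank '[{"hand":1.0,"dx":-29,"dy":0,"dz":38,"yaw":-0.1},{"hand":1,"dx":-58,"dy":0,"dz":76,"yaw":-0.2},{"hand":1,"dx":-87,"dy":0,"dz":114,"yaw":-0.3},{"hand":1,"dx":-116,"dy":0,"dz":152,"yaw":-0.4},{"hand":1,"dx":-145,"dy":0,"dz":190,"yaw":-0.5},{"hand":1,"dx":-174,"dy":0,"dz":228,"yaw":-0.6},{"hand":1,"dx":-203,"dy":0,"dz":266,"yaw":-0.7},{"hand":1,"dx":-232,"dy":0,"dz":304,"yaw":-0.8},{"hand":1,"dx":-261,"dy":0,"dz":342,"yaw":-0.9},{"hand":1,"dx":-290,"dy":0,"dz":380,"yaw":-1.0},{"hand":1,"dx":-320,"dy":0,"dz":420,"yaw":-1.041},{"hand":1,"dx":-351,"dy":0,"dz":458,"yaw":-1.041}]' 40;python3 go.py 0 -205 31 -0.1523
```

```text
clock: 1.1
position: [0.4883, -0.1504, 0.2313]
tool_rot: [-1.571, 0.0, -0.149]
force: [1.0, -1.4, 0.3]
grip_width: 0.0005
t 1.1 pos [ 0.4883 -0.1504  0.2313] rot [-1.571  0.    -0.149] press [[ -28.6 -275. ]] F [ 0.96 -1.4   0.35] M [-0.047 -0.08  -0.026] w 0.0005 q [ 0.52  0.37 -0.43  1.88  0.19  0.93 -0.15]
dx 28.8 dy 200.3 dz 69.9 yaw 0.003
```

```bash
python3 -m crank '[{"hand":1,"dx":0,"dy":0,"dz":0,"yaw":0},{"hand":1,"dx":0,"dy":0,"dz":0,"yaw":0},{"hand":1,"dx":0,"dy":0,"dz":0,"yaw":0}]';python3 go.py 0 -205 31 -0.1523
```

```text
clock: 1.35
position: [0.4875, -0.1524, 0.231]
tool_rot: [-1.571, 0.001, -0.152]
force: [0.1, -0.4, 0.7]
grip_width: 0.0002
t 1.35 pos [ 0.4875 -0.1524  0.231 ] rot [-1.571e+00  1.000e-03 -1.520e-01] press [[ -29.1 -277.1]] F [ 0.11 -0.36  0.73] M [-0.009  0.023 -0.03 ] w 0.0002 q [ 0.52  0.37 -0.43  1.88  0.19  0.93 -0.14]
dx 29.1 dy 200.0 dz 72.1 yaw 0.000
```

```bash
python3 -m crank '[{"hand":1,"dx":15,"dy":20,"dz":30,"yaw":0},{"hand":1,"dx":29,"dy":40,"dz":60,"yaw":0},{"hand":1,"dx":29,"dy":75,"dz":72,"yaw":0},{"hand":1,"dx":29,"dy":110,"dz":72,"yaw":0},{"hand":1,"dx":29,"dy":145,"dz":72,"yaw":0},{"hand":1,"dx":29,"dy":175,"dz":72,"yaw":0},{"hand":1,"dx":29,"dy":190,"dz":72,"yaw":0},{"hand":1,"dx":29,"dy":200,"dz":72,"yaw":0},{"hand":1,"dx":29,"dy":200,"dz":72,"yaw":0},{"hand":1,"dx":29,"dy":200,"dz":72,"yaw":0}]';python3 go.py 0 -205 31 -0.1523
```

```text
clock: 2.18
position: [0.5274, -0.0862, 0.0317]
tool_rot: [-1.571, -0.0, -0.153]
force: [-0.2, 0.5, -0.4]
grip_width: -0.0002
t 2.1833 pos [ 0.5274 -0.0862  0.0317] rot [-1.571 -0.    -0.153] press [[   0.3 -205.6]] F [-0.18  0.48 -0.43] M [ 0.067 -0.037 -0.026] w -0.0002 q [ 0.28  0.7  -0.32  1.96  0.39  0.55 -0.46]
dx -0.3 dy 0.7 dz 0.6 yaw -0.001
```

```bash
cat > look.py <<'E'
import sys,cv2
from workcell import bot
t=sys.argv[1]
a=bot.grab_frame("top")[:,:,::-1][130:230,200:340]; cv2.imwrite(f"pics/top{t}.png",cv2.resize(a,None,fx=5.6,fy=5.6,interpolation=cv2.INTER_CUBIC))
a=bot.grab_frame("scene")[:,:,::-1][160:250,195:315]; cv2.imwrite(f"pics/scene{t}.png",cv2.resize(a,None,fx=6,fy=6,interpolation=cv2.INTER_CUBIC))
E
python3 look.py 1
```

```text
(no output)
```

View pics/scene1.png

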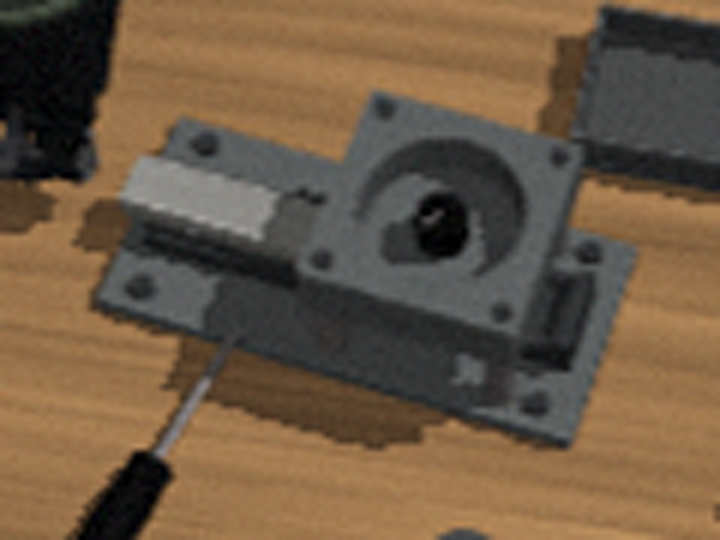

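```bash
python3 -m crank '[{"hand":1,"dx":0,"dy":0,"dz":8,"yaw":0},{"hand":1,"dx":0,"dy":0,"dz":13,"yaw":0},{"hand":1,"dx":0,"dy":0,"dz":18,"yaw":0},{"hand":1,"dx":0,"dy":0,"dz":23,"yaw":0},{"hand":1,"dx":0,"dy":0,"dz":28,"yaw":0},{"hand":1,"dx":0,"dy":0,"dz":34,"yaw":0},{"hand":1,"dx":0,"dy":0,"dz":40,"yaw":0},{"hand":1,"dx":0,"dy":0,"dz":46,"yaw":0},{"hand":1,"dx":0,"dy":0,"dz":52,"yaw":0},{"hand":1,"dx":0,"dy":0,"dz":58,"yaw":0},{"hand":1,"dx":0,"dy":0,"dz":63,"yaw":0},{"hand":1,"dx":0,"dy":0,"dz":67,"yaw":0}]';python3 go.py; python3 look.py 2
```

```text
clock: 3.28
position: [0.5376, -0.0185, 0.0313]
tool_rot: [-1.571, 0.0, -0.152]
force: [-0.8, -3.8, 3.1]
grip_width: 0.0001
t 3.2833 pos [ 0.5376 -0.0185  0.0313] rot [-1.571  0.    -0.152] press [[ 1.000e-01 -1.371e+02]] F [-0.76 -3.83  3.11] M [-0.976  0.171  0.056] w 0.0001 q [ 0.15  0.7  -0.31  1.95  0.38  0.55 -0.57]
```

View pics/scene2.png

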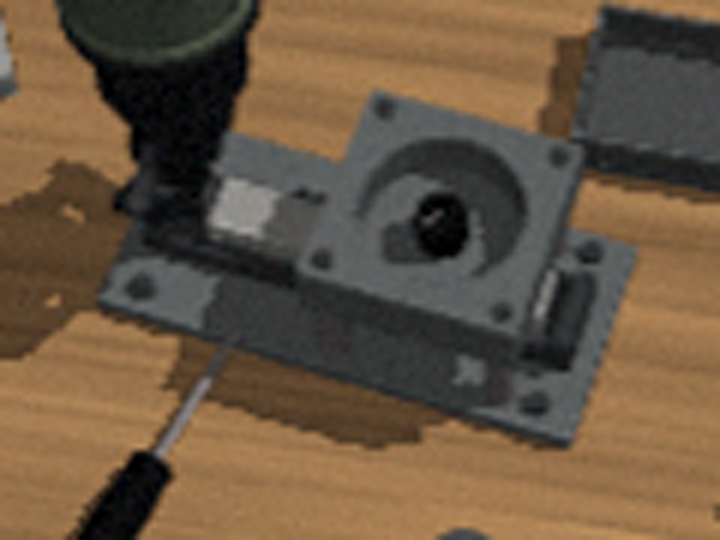

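```bash
python3 -m crank '[{"hand":1,"dx":0,"dy":0,"dz":1.5,"yaw":0},{"hand":1,"dx":0,"dy":0,"dz":3,"yaw":0},{"hand":1,"dx":0,"dy":0,"dz":4.5,"yaw":0},{"hand":1,"dx":0,"dy":0,"dz":6,"yaw":0}]';python3 go.py
```

```text
clock: 3.72
position: [0.5384, -0.0132, 0.0312]
tool_rot: [-1.571, 0.0, -0.152]
force: [-0.4, -0.7, -0.8]
grip_width: 0.0001
t 3.7167 pos [ 0.5384 -0.0132  0.0312] rot [-1.571  0.    -0.152] press [[ 1.000e-01 -1.318e+02]] F [-0.43 -0.69 -0.82] M [-0.245  0.056 -0.06 ] w 0.0001 q [ 0.14  0.7  -0.31  1.95  0.38  0.55 -0.58]
```

```bash
python3 -m crank '[{"hand":1,"dx":0,"dy":0,"dz":1,"yaw":0},{"hand":1,"dx":0,"dy":0,"dz":2,"yaw":0},{"hand":1,"dx":0,"dy":0,"dz":3,"yaw":0}]';python3 -m crank '[{"hand":1,"dx":0,"dy":0,"dz":1,"yaw":0},{"hand":1,"dx":0,"dy":0,"dz":2,"yaw":0}]'; python3 go.py
```

```text
clock: 3.97
position: [0.5389, -0.0102, 0.0313]
tool_rot: [-1.571, 0.0, -0.152]
force: [0.3, -1.5, -0.5]
grip_width: -0.0001
clock: 4.13
position: [0.5392, -0.0082, 0.0313]
tool_rot: [-1.571, -0.0, -0.152]
force: [-0.1, -0.6, -1.8]
grip_width: 0.0002
t 4.1333 pos [ 0.5392 -0.0082  0.0313] rot [-1.571 -0.    -0.152] press [[   0.2 -126.8]] F [-0.11 -0.62 -1.8 ] M [-0.3    0.045 -0.016] w 0.0002 q [ 0.13  0.7  -0.31  1.95  0.38  0.55 -0.59]
```

```bash
python3 -m crank '[{"hand":1,"dx":0,"dy":0,"dz":1,"yaw":0},{"hand":1,"dx":0,"dy":0,"dz":2,"yaw":0}]'; python3 -m crank '[{"hand":1,"dx":0,"dy":0,"dz":1,"yaw":0},{"hand":1,"dx":0,"dy":0,"dz":1,"yaw":0}]';python3 go.py; python3 look.py 3
```

```text
clock: 4.3
position: [0.5392, -0.008, 0.0313]
tool_rot: [-1.573, 0.001, -0.153]
force: [-1.1, -15.4, 1.8]
grip_width: 0.0002
clock: 4.47
position: [0.5392, -0.008, 0.0313]
tool_rot: [-1.574, 0.001, -0.154]
force: [-2.0, -13.9, 3.7]
grip_width: -0.0002
t 4.4667 pos [ 0.5392 -0.008   0.0313] rot [-1.574e+00  1.000e-03 -1.540e-01] press [[ 1.000e-01 -1.265e+02]] F [ -2.04 -13.89   3.74] M [-3.25   0.406 -0.006] w -0.0002 q [ 0.12  0.7  -0.3   1.95  0.38  0.55 -0.6 ]
```

View pics/scene3.png

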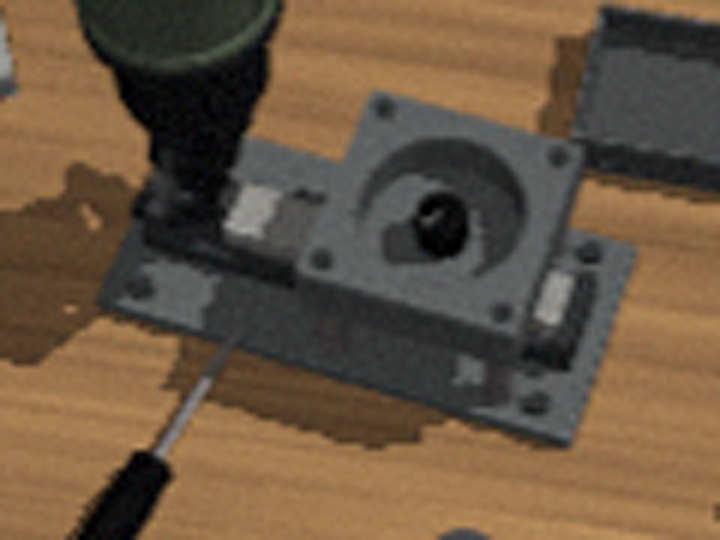

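```bash
python3 -m crank '[{"hand":1,"dx":0,"dy":0,"dz":-6,"yaw":0},{"hand":1,"dx":0,"dy":0,"dz":-25,"yaw":0},{"hand":1,"dx":0,"dy":-20,"dz":-35,"yaw":-0.1},{"hand":1,"dx":0,"dy":-60,"dz":-35,"yaw":-0.2},{"hand":0.55,"dx":0,"dy":-100,"dz":-35,"yaw":-0.3},{"hand":0.55,"dx":0,"dy":-140,"dz":-35,"yaw":-0.4},{"hand":0.55,"dx":0,"dy":-160,"dz":-35,"yaw":-0.5},{"hand":0.55,"dx":0,"dy":-160,"dz":-35,"yaw":-0.6},{"hand":0.55,"dx":0,"dy":-160,"dz":-35,"yaw":-0.7},{"hand":0.55,"dx":0,"dy":-160,"dz":-35,"yaw":-0.8}]' 50;python3 look.py 4; python3 go.py 0 0 140 1.5
```

```text
clock: 5.4
position: [0.5346, -0.04, 0.192]
tool_rot: [-1.572, -0.001, 0.653]
force: [-0.0, 0.2, -0.3]
grip_width: 0.0381
t 5.5 pos [ 0.5344 -0.04    0.1914] rot [-1.571e+00 -1.000e-03  6.500e-01] press [[   0.2 -158.9]] F [ 0.51 -0.32 -0.35] M [-0.031 -0.058 -0.019] w 0.0386 q [ 0.44  0.5  -0.65  1.85  0.37  0.92  0.27]
dx 114.1 dy 51.4 dz 110.6 yaw -0.850
```

View pics/scene4.png

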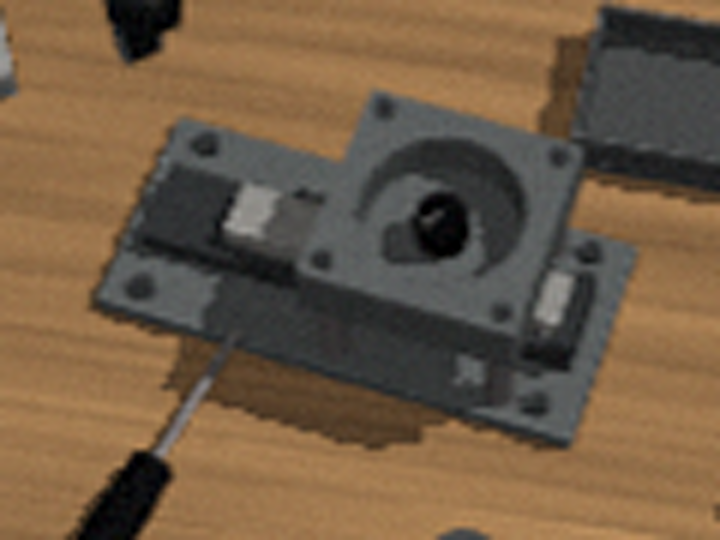

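View pics/top4.png

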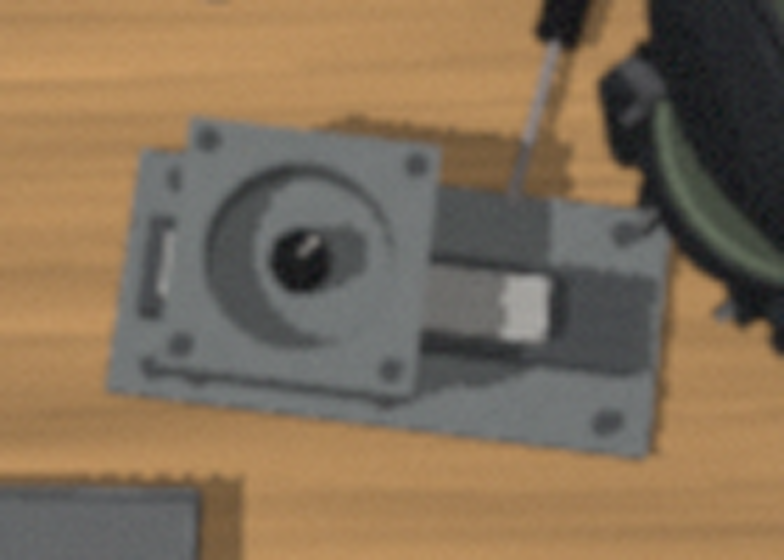

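```bash
python3 -m crank '[{"hand":0.55,"dx":18,"dy":0,"dz":18,"yaw":-0.1},{"hand":0.55,"dx":38,"dy":0,"dz":37,"yaw":-0.2},{"hand":0.55,"dx":57,"dy":0,"dz":55,"yaw":-0.3},{"hand":0.55,"dx":76,"dy":0,"dz":73,"yaw":-0.4},{"hand":0.55,"dx":95,"dy":10,"dz":92,"yaw":-0.5},{"hand":0.55,"dx":114,"dy":20,"dz":110.6,"yaw":-0.6},{"hand":0.55,"dx":114,"dy":30,"dz":110.6,"yaw":-0.7},{"hand":0.55,"dx":114,"dy":51,"dz":110.6,"yaw":-0.8},{"hand":0.55,"dx":114,"dy":51,"dz":110.6,"yaw":-0.85},{"hand":0.55,"dx":114,"dy":51,"dz":110.6,"yaw":-0.85},{"hand":0.55,"dx":114,"dy":51,"dz":110.6,"yaw":-0.85}]' 50;python3 look.py 5; python3 go.py 0 0 73 1.5
```

```text
clock: 6.42
position: [0.5585, 0.1172, 0.1403]
tool_rot: [-1.571, -0.0, 1.494]
force: [-0.0, 0.5, 0.5]
grip_width: 0.0384
t 6.5167 pos [0.5588 0.1171 0.1408] rot [-1.572 -0.     1.494] press [[0.5 0.1]] F [ 0.97  0.02 -0.25] M [ 0.015  0.016 -0.008] w 0.0387 q [ 0.24  0.67 -0.81  1.8   0.59  0.93  0.67]
dx -0.1 dy 67.8 dz 0.5 yaw -0.006
```

View pics/scene5.png

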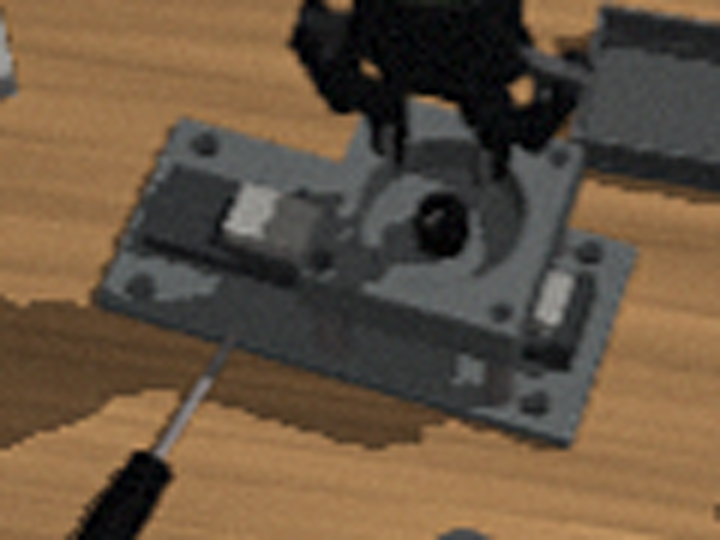

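View pics/top5.png

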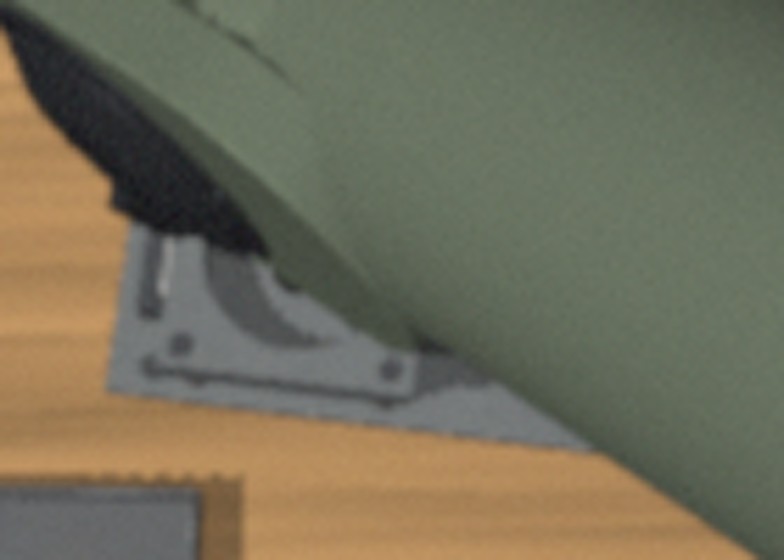

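```bash
python3 -m crank '[{"hand":0.55,"dx":0,"dy":15,"dz":0.3,"yaw":0},{"hand":0.55,"dx":0,"dy":30,"dz":0.3,"yaw":0},{"hand":0.55,"dx":0,"dy":40,"dz":0.3,"yaw":0},{"hand":0.55,"dx":0,"dy":48,"dz":0.3,"yaw":0},{"hand":0.55,"dx":0,"dy":52,"dz":0.3,"yaw":0},{"hand":0.55,"dx":0,"dy":52,"dz":0.3,"yaw":0}]';python3 -m crank '[{"hand":0.55,"dx":0,"dy":4,"dz":0,"yaw":0},{"hand":0.55,"dx":0,"dy":8,"dz":0,"yaw":0},{"hand":0.55,"dx":0,"dy":12,"dz":0,"yaw":0},{"hand":0.55,"dx":0,"dy":15,"dz":0,"yaw":0},{"hand":0.55,"dx":0,"dy":15,"dz":0,"yaw":0}]'; python3 look.py 6; python3 go.py 0 0 73 1.5
```

```text
clock: 7.02
position: [0.558, 0.117, 0.0878]
tool_rot: [-1.57, 0.0, 1.497]
force: [-0.2, 0.2, 0.3]
grip_width: 0.0383
clock: 7.43
position: [0.558, 0.1169, 0.0728]
tool_rot: [-1.57, 0.0, 1.498]
force: [-0.1, 0.6, 0.4]
grip_width: 0.0382
t 7.5333 pos [0.5582 0.1171 0.0733] rot [-1.571 -0.     1.498] press [[-0.1 -0. ]] F [-0.6   0.35  0.49] M [ 0.023  0.017 -0.017] w 0.0384 q [ 0.2   0.76 -0.74  1.84  0.68  0.82  0.6 ]
dx 0.0 dy 0.3 dz -0.1 yaw -0.002
```

View pics/scene6.png

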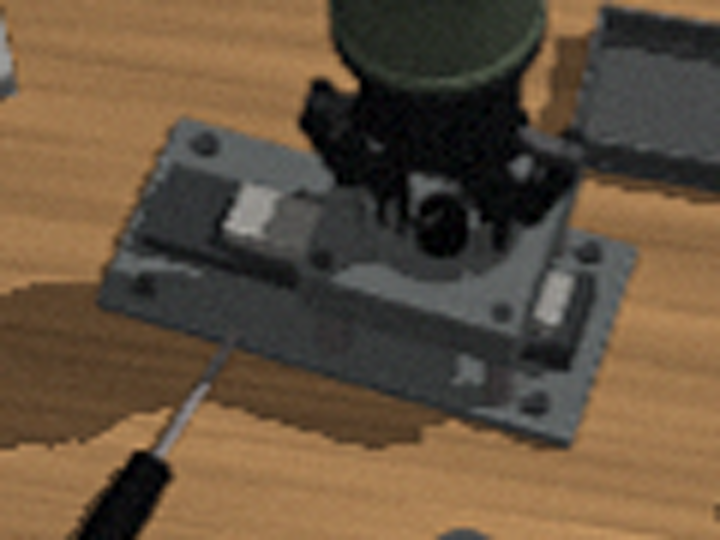

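```bash
python3 -m crank '[{"hand":0.8,"dx":0,"dy":0,"dz":0,"yaw":0},{"hand":1,"dx":0,"dy":0,"dz":0,"yaw":0},{"hand":1,"dx":0,"dy":0,"dz":0,"yaw":0},{"hand":1,"dx":0,"dy":0,"dz":0,"yaw":0},{"hand":1,"dx":0,"dy":0,"dz":0,"yaw":0},{"hand":1,"dx":0,"dy":0,"dz":0,"yaw":0}]' 45; python3 go.py 0 0 73 1.5
```

```text
clock: 8.03
position: [0.5583, 0.1164, 0.0737]
tool_rot: [-1.571, 0.001, 1.497]
force: [-2.0, -3.4, 7.0]
grip_width: 0.0244
t 8.0333 pos [0.5583 0.1164 0.0737] rot [-1.571e+00  1.000e-03  1.497e+00] press [[ 0.1 -0.7]] F [-2.02 -3.44  6.97] M [-0.874  0.566  0.001] w 0.0244 q [ 0.2   0.76 -0.74  1.84  0.68  0.82  0.6 ]
dx 0.7 dy 0.7 dz 0.0 yaw -0.003
```

```bash
python3 -m crank '[{"hand":1,"dx":0,"dy":-1,"dz":0,"yaw":0},{"hand":1,"dx":0,"dy":-1,"dz":0,"yaw":0}]'; python3 go.py;python3 -m crank '[{"hand":1,"dx":0,"dy":0,"dz":0,"yaw":0.05},{"hand":1,"dx":0,"dy":0,"dz":0,"yaw":0.1}]'; python3 go.py;python3 -m crank '[{"hand":1,"dx":0,"dy":0,"dz":0,"yaw":0.05},{"hand":1,"dx":0,"dy":0,"dz":0,"yaw":0.1}]'; python3 go.py
```

```text
clock: 8.2
position: [0.5582, 0.1164, 0.0739]
tool_rot: [-1.57, 0.001, 1.498]
force: [2.8, -2.4, -9.5]
grip_width: 0.024
t 8.2 pos [0.5582 0.1164 0.0739] rot [-1.570e+00  1.000e-03  1.498e+00] press [[-0.  -0.7]] F [ 2.78 -2.41 -9.49] M [-0.544 -0.533 -0.049] w 0.024 q [ 0.2   0.76 -0.74  1.84  0.68  0.82  0.6 ]
clock: 8.37
position: [0.5582, 0.1165, 0.0739]
tool_rot: [-1.57, 0.0, 1.396]
force: [2.6, -2.6, -10.2]
grip_width: 0.0244
t 8.3667 pos [0.5582 0.1165 0.0739] rot [-1.57   0.     1.396] press [[-0.  -0.6]] F [  2.63  -2.55 -10.25] M [-0.484 -0.669  0.158] w 0.0244 q [ 0.18  0.75 -0.72  1.84  0.66  0.81  0.52]
clock: 8.53
position: [0.5582, 0.1166, 0.0739]
tool_rot: [-1.571, 0.0, 1.295]
force: [2.8, -2.2, -11.8]
grip_width: 0.0241
t 8.5333 pos [0.5582 0.1166 0.0739] rot [-1.571  0.     1.295] press [[-0.  -0.5]] F [  2.85  -2.2  -11.77] M [-0.369 -0.758  0.171] w 0.0241 q [ 0.17  0.74 -0.69  1.84  0.65  0.8   0.43]
```

```bash
python3 -m crank '[{"hand":1,"dx":0,"dy":0.6,"dz":0,"yaw":0.08},{"hand":1,"dx":0,"dy":0.6,"dz":0,"yaw":0.16},{"hand":1,"dx":0,"dy":0.6,"dz":0,"yaw":0.24}]'; python3 go.py
python3 -m crank '[{"hand":1,"dx":0,"dy":0,"dz":0,"yaw":0.08},{"hand":1,"dx":0,"dy":0,"dz":0,"yaw":0.16},{"hand":1,"dx":0,"dy":0,"dz":0,"yaw":0.24}]'; python3 go.py
```

```text
clock: 8.78
position: [0.5583, 0.1168, 0.0738]
tool_rot: [-1.571, 0.0, 1.054]
force: [1.1, -3.5, -2.3]
grip_width: 0.0247
t 8.7833 pos [0.5583 0.1168 0.0738] rot [-1.571  0.     1.054] press [[ 0.1 -0.3]] F [ 1.12 -3.49 -2.32] M [-0.498 -0.231  0.15 ] w 0.0247 q [ 0.13  0.73 -0.64  1.84  0.6   0.78  0.23]
clock: 9.03
position: [0.5585, 0.1169, 0.0738]
tool_rot: [-1.571, -0.0, 0.814]
force: [2.5, -2.1, -3.6]
grip_width: 0.0244
t 9.0333 pos [0.5585 0.1169 0.0738] rot [-1.571 -0.     0.814] press [[ 0.2 -0.1]] F [ 2.52 -2.07 -3.62] M [-0.288 -0.488  0.195] w 0.0244 q [ 0.09  0.71 -0.58  1.84  0.55  0.75  0.03]
```

```bash
cat > s.py <<'E'
from workcell import bot
o=bot.observe();print("t %.2f yaw %.3f Mz %.3f"%(o["clock"],o["tool_rot"][2],o["moment"][2]),"tau7 %.3f"%o["joint_efforts"][6],o["force"].round(1),"%.4f"%o["grip_width"])
E
python3 -m crank '[{"hand":1,"dx":0,"dy":0,"dz":0,"yaw":0.06}]'>/dev/null;python3 s.py
python3 -m crank '[{"hand":1,"dx":0,"dy":0,"dz":0,"yaw":0.06}]'>/dev/null;python3 s.py
python3 -m crank '[{"hand":1,"dx":0,"dy":0,"dz":0,"yaw":0.06}]'>/dev/null;python3 s.py
python3 -m crank '[{"hand":1,"dx":0,"dy":0,"dz":0,"yaw":0.06}]'>/dev/null;python3 s.py
python3 -m crank '[{"hand":1,"dx":0,"dy":0,"dz":0,"yaw":0.06}]'>/dev/null;python3 s.py
```

```text
t 9.12 yaw 0.754 Mz 0.213 tau7 1.181 [ 3.7 -2.3 -4.2] 0.0243
t 9.20 yaw 0.695 Mz 0.193 tau7 1.625 [ 2.6 -0.9 -3.6] 0.0243
t 9.28 yaw 0.635 Mz 0.189 tau7 1.752 [ 2.5 -1.8 -5. ] 0.0245
t 9.37 yaw 0.575 Mz 0.168 tau7 1.760 [ 3.2 -0.8 -4.2] 0.0245
t 9.45 yaw 0.515 Mz 0.204 tau7 1.756 [ 3.6 -0.5 -5.1] 0.0245
```

```bash
python3 -m crank '[{"hand":1,"dx":0,"dy":0,"dz":0,"yaw":0.05}]'>/dev/null;python3 s.py
python3 -m crank '[{"hand":1,"dx":0,"dy":0,"dz":0,"yaw":0.05}]'>/dev/null;python3 s.py
python3 -m crank '[{"hand":1,"dx":0,"dy":0,"dz":0,"yaw":0.05}]'>/dev/null;python3 s.py
python3 -m crank '[{"hand":1,"dx":0,"dy":0,"dz":0,"yaw":0.05}]'>/dev/null;python3 s.py
```

```text
t 9.53 yaw 0.465 Mz 0.155 tau7 1.135 [ 3.8 -1.3 -5.2] 0.0248
t 9.62 yaw 0.416 Mz 0.175 tau7 1.353 [ 4.8 -1.1 -4.4] 0.0242
t 9.70 yaw 0.366 Mz 0.211 tau7 1.414 [ 4.7 -1.1 -5.8] 0.0245
t 9.78 yaw 0.316 Mz 0.165 tau7 1.417 [ 5.   0.1 -6.3] 0.0245
```

```bash
python3 -m crank '[{"hand":1,"dx":0,"dy":0,"dz":0,"yaw":0.04}]'>/dev/null;python3 s.py
python3 -m crank '[{"hand":1,"dx":0,"dy":0,"dz":0,"yaw":0.04}]'>/dev/null;python3 s.py
python3 -m crank '[{"hand":1,"dx":0,"dy":0,"dz":0,"yaw":0.04}]'>/dev/null;python3 s.py
python3 -m crank '[{"hand":1,"dx":0,"dy":0,"dz":0,"yaw":0.04}]'>/dev/null;python3 s.py
python3 -m crank '[{"hand":1,"dx":0,"dy":0,"dz":0,"yaw":0.04}]'>/dev/null;python3 s.py
python3 -m crank '[{"hand":1,"dx":0,"dy":0,"dz":0,"yaw":0.04}]'>/dev/null;python3 s.py
```

```text
t 9.87 yaw 0.276 Mz 0.197 tau7 0.805 [ 4.6 -1.1 -7.1] 0.0243
t 9.95 yaw 0.236 Mz 0.170 tau7 1.021 [ 6.6 -1.3 -7.6] 0.0245
t 10.03 yaw 0.196 Mz 0.204 tau7 1.084 [ 6.7 -1.2 -6.8] 0.0242
t 10.12 yaw 0.156 Mz 0.137 tau7 1.088 [ 5.6 -1.  -7.3] 0.0244
t 10.20 yaw 0.116 Mz 0.237 tau7 1.086 [ 6.9 -1.4 -6.5] 0.0242
t 10.28 yaw 0.076 Mz 0.142 tau7 1.083 [ 6.9 -1.4 -7. ] 0.0247
```

```bash
python3 go.py
```

```text
t 10.2833 pos [0.5591 0.1173 0.0739] rot [-1.57  -0.002  0.076] press [[0.7 0.3]] F [ 6.95 -1.45 -6.98] M [-0.2   -1.355  0.142] w 0.0247 q [-0.03  0.67 -0.39  1.85  0.38  0.69 -0.57]
```

```bash
python3 -m crank '[{"hand":1,"dx":0.7,"dy":0.4,"dz":0,"yaw":0.04}]'>/dev/null;python3 s.py
python3 -m crank '[{"hand":1,"dx":0,"dy":0,"dz":0,"yaw":0.04}]'>/dev/null;python3 s.py
python3 -m crank '[{"hand":1,"dx":0,"dy":0,"dz":0,"yaw":0.04}]'>/dev/null;python3 s.py
python3 -m crank '[{"hand":1,"dx":0,"dy":0,"dz":0,"yaw":0.04}]'>/dev/null;python3 s.py
python3 -m crank '[{"hand":1,"dx":0,"dy":0,"dz":0,"yaw":0.04}]'>/dev/null;python3 s.py
python3 -m crank '[{"hand":1,"dx":0,"dy":0,"dz":0,"yaw":0.04}]'>/dev/null;python3 s.py
```

```text
t 10.37 yaw 0.036 Mz 0.076 tau7 1.070 [-4.2 -2.8 13.1] 0.0243
t 10.45 yaw -0.004 Mz 0.242 tau7 1.079 [-0.2 -2.   2.3] 0.0243
t 10.53 yaw -0.044 Mz 0.160 tau7 1.061 [ 0.  -1.9  2.7] 0.0245
t 10.62 yaw -0.084 Mz 0.203 tau7 1.047 [-0.2 -2.4  2.8] 0.0245
t 10.70 yaw -0.124 Mz 0.193 tau7 1.035 [ 1.1 -1.9  2.5] 0.0243
t 10.78 yaw -0.164 Mz 0.290 tau7 1.023 [ 1.2 -3.   2.5] 0.0246
```

```bash
python3 -m crank '[{"hand":1,"dx":0,"dy":0,"dz":0,"yaw":0.02}]'>/dev/null;python3 s.py
python3 -m crank '[{"hand":1,"dx":0,"dy":0,"dz":0,"yaw":0.02}]'>/dev/null;python3 s.py
python3 -m crank '[{"hand":1,"dx":0,"dy":0,"dz":0,"yaw":0.02}]'>/dev/null;python3 s.py
python3 -m crank '[{"hand":1,"dx":0,"dy":0,"dz":0,"yaw":0.02}]'>/dev/null;python3 s.py
```

```text
t 10.87 yaw -0.184 Mz 0.225 tau7 -0.198 [ 1.1 -3.2  3.5] 0.0243
t 10.95 yaw -0.203 Mz 0.272 tau7 0.185 [ 1.8 -2.   5.1] 0.0243
t 11.03 yaw -0.223 Mz 0.263 tau7 0.403 [ 2.2 -2.3  6.2] 0.0243
t 11.12 yaw -0.243 Mz 0.214 tau7 0.382 [ 2.4 -2.2  6.2] 0.0241
```

```bash
python3 -m crank '[{"hand":1,"dx":0,"dy":0,"dz":0,"yaw":0.02}]'>/dev/null;python3 s.py
python3 -m crank '[{"hand":1,"dx":0,"dy":0,"dz":0,"yaw":0.02}]'>/dev/null;python3 s.py
python3 -m crank '[{"hand":1,"dx":0,"dy":0,"dz":0,"yaw":0.02}]'>/dev/null;python3 s.py
```

```text
t 11.20 yaw -0.263 Mz 0.240 tau7 0.374 [ 1.9 -2.2  5.7] 0.0243
t 11.28 yaw -0.283 Mz 0.276 tau7 0.368 [ 1.6 -1.4  5.6] 0.0247
t 11.37 yaw -0.303 Mz 0.275 tau7 0.363 [ 2.1 -2.5  5.4] 0.0244
```

```bash
cat > ft.py <<'E'
import numpy as np
y=[1.396,1.295,1.054,.814,.754,.695,.635,.575,.515,.465,.416,.366,.316,.276,.236,.196,.156,.116,.076,-.004,-.044,-.084,-.124,-.164,-.184,-.203,-.223,-.243,-.263,-.283,-.303]
m=[.158,.171,.150,.195,.213,.193,.189,.168,.204,.155,.175,.211,.165,.197,.170,.204,.137,.237,.142,.242,.160,.203,.193,.290,.225,.272,.263,.214,.240,.276,.275]
y=np.array(y);m=np.array(m)
best=[]
for t in np.arange(.4,-.3,-.02):
    r=m-.245*np.maximum(0,t-y);b=r.mean();best.append((((r-b)**2).sum(),t,b))
for s in sorted(best)[:12]:print("sse %.5f touch %.2f base %.3f F now %.1f"%(*s,35*max(0,s[1]-y[-1])))
E
python3 ft.py
```

```text
sse 0.02485 touch 0.06 base 0.180 F now 12.7
sse 0.02495 touch 0.04 base 0.182 F now 12.0
sse 0.02517 touch 0.08 base 0.178 F now 13.4
sse 0.02541 touch 0.02 base 0.184 F now 11.3
sse 0.02614 touch 0.10 base 0.176 F now 14.1
sse 0.02622 touch -0.00 base 0.186 F now 10.6
sse 0.02694 touch -0.02 base 0.188 F now 9.9
sse 0.02735 touch 0.12 base 0.174 F now 14.8
sse 0.02790 touch -0.04 base 0.190 F now 9.2
sse 0.02844 touch 0.14 base 0.172 F now 15.5
sse 0.02943 touch -0.06 base 0.191 F now 8.5
sse 0.02996 touch 0.16 base 0.170 F now 16.2
```

```bash
python3 -m crank '[{"hand":1,"dx":0,"dy":0,"dz":0,"yaw":0.006}]'>/dev/null;python3 s.py
python3 -m crank '[{"hand":1,"dx":0,"dy":0,"dz":0,"yaw":0.006}]'>/dev/null;python3 s.py
python3 -m crank '[{"hand":1,"dx":0,"dy":0,"dz":0,"yaw":0.006}]'>/dev/null;python3 s.py
python3 -m crank '[{"hand":1,"dx":0,"dy":0,"dz":0,"yaw":0.006}]'>/dev/null;python3 s.py
python3 -m crank '[{"hand":1,"dx":0,"dy":0,"dz":0,"yaw":0.006}]'>/dev/null;python3 s.py
python3 -m crank '[{"hand":1,"dx":0,"dy":0,"dz":0,"yaw":0.006}]'>/dev/null;python3 s.py
```

```text
t 11.45 yaw -0.309 Mz 0.251 tau7 -0.467 [ 2.6 -2.9  5.3] 0.0245
t 11.53 yaw -0.314 Mz 0.300 tau7 -0.172 [ 2.3 -1.9  5.3] 0.0243
t 11.62 yaw -0.320 Mz 0.284 tau7 -0.085 [ 2.2 -2.8  5.7] 0.0245
t 11.70 yaw -0.326 Mz 0.224 tau7 -0.077 [ 2.7 -1.4  6.3] 0.0241
t 11.78 yaw -0.332 Mz 0.219 tau7 -0.078 [ 2.7 -2.   5.7] 0.0240
t 11.87 yaw -0.338 Mz 0.264 tau7 -0.080 [ 2.4 -2.4  5.7] 0.0246
```

```bash
python3 -m crank '[{"hand":0.55,"dx":0,"dy":0,"dz":0,"yaw":0},{"hand":0.55,"dx":0,"dy":0,"dz":0,"yaw":0},{"hand":0.55,"dx":0,"dy":0,"dz":0,"yaw":0},{"hand":0.55,"dx":0,"dy":0,"dz":0,"yaw":0},{"hand":0.55,"dx":0,"dy":0,"dz":0,"yaw":0}]'; python3 s.py; python3 -m crank '[{"hand":0.55,"dx":0,"dy":-8,"dz":0,"yaw":0},{"hand":0.55,"dx":0,"dy":-20,"dz":0,"yaw":0},{"hand":0.55,"dx":0,"dy":-40,"dz":0,"yaw":0},{"hand":0.55,"dx":0,"dy":-70,"dz":0,"yaw":0},{"hand":0.55,"dx":0,"dy":-105,"dz":0,"yaw":0},{"hand":0.55,"dx":0,"dy":-130,"dz":-40,"yaw":0},{"hand":0.55,"dx":0,"dy":-130,"dz":-80,"yaw":0},{"hand":0.55,"dx":0,"dy":-130,"dz":-120,"yaw":0},{"hand":0.55,"dx":0,"dy":-130,"dz":-160,"yaw":0},{"hand":0.55,"dx":0,"dy":-130,"dz":-200,"yaw":0},{"hand":0.55,"dx":0,"dy":-130,"dz":-200,"yaw":0},{"hand":0.55,"dx":0,"dy":-130,"dz":-200,"yaw":0}]';python3 s.py;python3 look.py 7
```

```text
clock: 12.28
position: [0.5588, 0.1171, 0.0732]
tool_rot: [-1.571, 0.0, -0.338]
force: [-0.3, -0.6, -0.6]
grip_width: 0.0381
t 12.28 yaw -0.338 Mz 0.010 tau7 0.003 [-0.3 -0.6 -0.6] 0.0381
clock: 13.28
position: [0.4921, -0.0739, 0.2046]
tool_rot: [-1.571, -0.001, -0.342]
force: [1.2, 1.0, 0.5]
grip_width: 0.0385
t 13.28 yaw -0.342 Mz -0.028 tau7 0.755 [1.2 1.  0.5] 0.0385
```

View pics/top7.png

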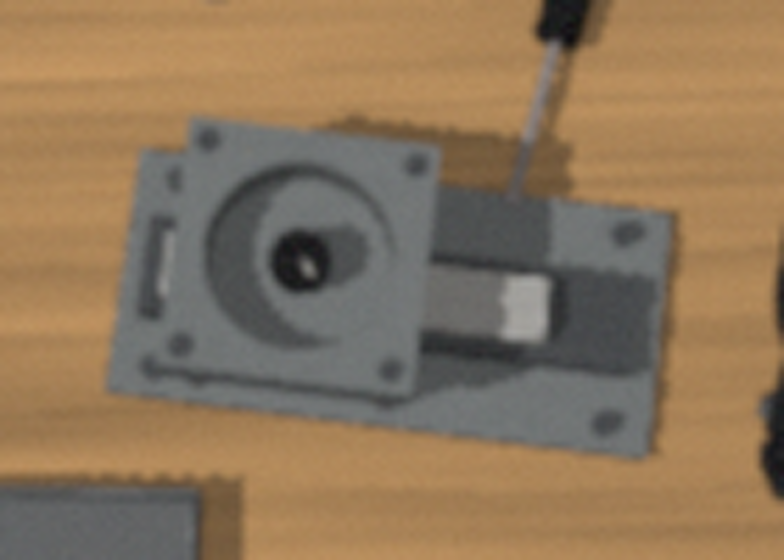

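View pics/scene7.png

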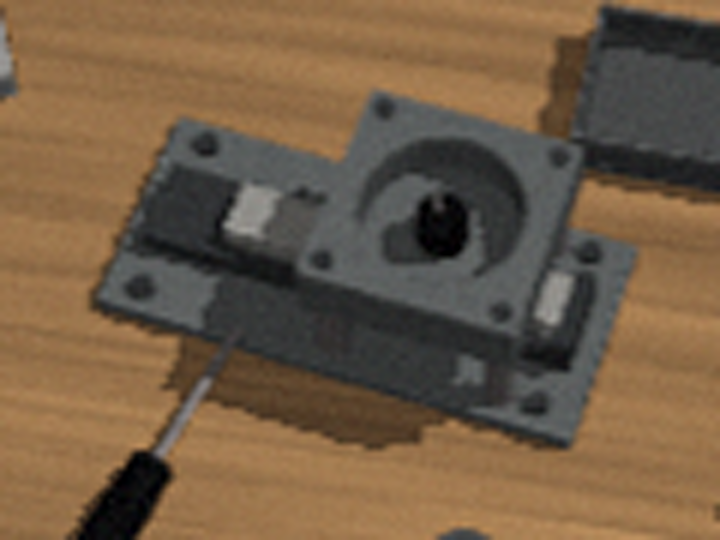

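```bash
python3 -c "
from workcell import bot
print(bot.job_done())"
```

```text
the job is handed in; nothing more can be done
None
```

The bar is at the stop and the foot grips it with an estimated 11–13 N. The knob is released, and the job was handed in at about 13.4 s of the 67 s. No verdict was reported.

- **Bar:** I pushed it about 58 mm along the bed with the closed fingers. The push force then jumped from about 1 N to 15 N with no further movement. The fingers stopped within about 1 mm of where I expected the stop, and the last pictures show the bar unchanged after clamping.
- **Grip:** I turned the knob about 1.84 rad clockwise in one grip, without regripping. The drag read about 0.18 N m while the foot was still off the bar, and about 0.26 N m at the end. The wrist torque readings were noisy, about ±0.03 N m each. The estimate therefore comes from a fit and is good to about ±3 N, well inside 5–25 N.
- **Knob:** Its marker moved about 1.78 rad in the pictures, which fits the commanded turn, so the grip did not noticeably slip.
- **Release and bystanders:** The fingers opened clear, the forces fell to about zero, and the arm moved away. The screwdriver and tray look unmoved as far as they show in the final close-ups. The jar is barely in those views, so I did not check it, but the arm never went near it.
- **Discrepancies:**
  - The fingers closed to 24.4 mm on the nominally 26 mm knob.
  - Closing on the knob caused side and vertical forces of up to about 13 N, so I shifted the tool by about 1 mm or less to relieve them.

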